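Find the rattling parts case and hold it out

ROBOT

A 6-joint arm with a two-finger parallel gripper is mounted at the origin on the work surface. World frame = base frame: x ahead of the robot, y to its left, z up, the work surface at z = 0. Lengths are in mm, angles in rad, forces in N, time in s.
With the tool pointing down it reaches from about 300 to 775 mm from the base axis. Payload 14.6 kg.
Tool frame: the origin (TCP) lies on the centre line of the jaws, within the pads' length; the fingertips stand 19 mm ahead of it and the grasp point (between the pads) is the TCP (bot.tip_reach is the distance from the TCP to the fingertips, in mm); z points along the fingers, y is the line along which they close (so a half turn about z gives the same grasp; the last joint's range is limited). The gripper opens to 85 mm and grips with 20 to 120 N. Pads are 22 mm wide; open, the fingers measure 114 mm over their backs; the gripper's body (76 mm by 85 mm) begins 54 mm behind the grasp point. The pads swing forward as they close: fully open they stand 13 mm farther back than shut.
Start: joints at [-1.268, 0.3, 1.521, -0, 1.321, -0.067], TCP at [198.778, -512.813, 250.281] pointing down, gripper open.
Joint ranges: [-3.03, 3.03], [-0.79, 2.21], [0.23, 2.52], [-1.04, 4.18], [0, 3.07], [-2.55, 2.55]. Speed limits (rad/s): [2.22, 2.22, 2.57, 3.14, 3.14, 3.14].

INTERFACE

Orientations are given as a unit quaternion [w, x, y, z].
In Python, from rig import bot gives the robot as it stands. Calls block until the motion is done:
- bot.move_to(position, orientation): joint-space move of the TCP to a pose.
- bot.servo_line(position, attitude=None, speed=150, until_force=None): straight line of the TCP; attitude=None keeps the orientation; speed is the mean speed in mm/s. With until_force (N) it stops when the force on the tool has changed by that much, and returns True; else False.
- bot.move_joints(angles): joint-space move.
- bot.move_gripper(opening, grip_force=None): finger opening in mm; grip_force is the grip in N (None keeps the last); returns when the fingers have stopped.
- bot.dwell(seconds).
- bot.ik(position, orientation): joint angles nearest the present ones, or None.
- bot.read_state(): the state.
- bot.read_camera(name): name is "side" or "top" or "wrist"; returns a dict with "image" (480x640x3 uint8, blue, green, red), "depth" (480x640 float32, mm along the optical axis (not along the pixel's ray), 0 where there is no reading), "fovy" (degrees; the focal length in pixels is half the picture's height over the tangent of half this angle, whatever the lens; pixels are square), "cx", "cy" (the principal point, pixels), "eye" and "attitude" of the camera in the world; the wrist camera has in their place "mount" (4x4, takes a point from camera to tool coordinates, whose origin is the TCP and whose axes are the flange's). Camera axes: x right, y down, z forward; pixel columns grow to the right and rows downward; lengths in mm; the calibration is good to about 2 mm. A picture is of the moment at which its call begins: read the wrist's pose just before it.
A pose or a line that the arm cannot do raises bot.MotionError and nothing moves.
- bot.finish_job(): hands the job in; it is judged then, once.
The state is a dict: "clock": time; "joint_positions": joint angles; "qvel": joint speeds; "effort": joint torques, N m; "ee_pos": TCP position; "tool_rot": TCP orientation; "ft_force": force on the tool from outside, world axes, zero at the start; "moment": the same for the moment, N m; "grip_width": finger opening in mm; "grip_force": force on a finger pad.
Only numpy, scipy, OpenCV 4.12 (cv2) and the standard library are available. Lean on these libraries where they do the work, as an engineer would, in place of code of your own. Each camera call takes 0.05 s, during which the arm holds its last target. There are 200 camera calls.

TASK

Press the call bell's spring plunger down to its stop to call the setter. Then lift each of the three sealed parts cases about 10 cm off the boards in turn, left, middle, right as the robot sees them, give each a brisk shake back and forth a few times and stand it back where it was (the last may stay in hand if it is the one): one of them rattles because its ball has come loose. Finish while holding the rattling case in the gripper, level and still, out forward over the middle of the cast iron die shoe and about 10 cm above it, the other two cases standing in their places and the other tooling left alone.

Things in the scene. Friction and masses are not known exactly. Their poses are not given: they have to be found in the camera images.
- plunger_top (a point): centre of the top of the call bell's flat round plunger head, 28 mm across and 9 mm thick, plain steel, 52 mm above the boards when up; the steel bell under it is a fixed low dome 80 mm across, on the left of the cases
- plunger (a joint): how far the plunger head is pressed down: 0 up, 0.012 m at its stop; a spring pushes it back up (about 2 N at the top, 6 N at the stop)
- case_left: the left one (larger y) of three identical sealed bare-aluminium parts cases in a row across the boards: box 120 (x, long way) x 56 (y) x 54 (z) mm, flat long sides, a clasp 3 mm thick on each short end; origin at the centre of the underside, z up. 0.37 to 0.48 kg, full. It may be the one that rattles, or the middle or the right one may: exactly one does
- case_middle: the middle one of the three cases, same outside as the left. The case that rattles (any of the three) holds a loose 0.22 kg steel ball 38 mm across, free to roll about 36 mm either way from the middle along the case's long (x) axis
- case_right: the right one (smaller y) of the three cases, same outside as the left. In the two cases that do not rattle the contents weigh the same as the ball but are packed tight and stay in the middle
- die_shoe: fixed dark pitted cast iron die shoe, a plain block 90 (x) x 150 (y) x 45 (z) mm beyond the cases, the place over which to hold out the case; origin at the centre of its underside
- clamp_plate_a: bystander: loose flat steel clamp plate 100 x 45 x 12 mm lying on the right; origin at the centre of its underside
- clamp_plate_b: bystander: a second clamp plate of the same size, farther out on the right; origin at the centre of its underside
- spacer: bystander: loose grey polymer spacer block 60 x 40 x 30 mm, far left; origin at the centre of its underside
- punch_holder: bystander: loose round chrome punch holder 48 mm across, 60 mm tall, far right; origin at the centre of its underside
Not all that is in view belongs to the job. What is shaped like the case_left but orange or purple is not meant.

How it is judged:
By the outcome, as a careful person would: the job done as asked, in the order asked, and still so for the second after the job is handed in, while the arm keeps its last pose, push and grip.
It also fails if it takes over 72 s, if anything falls off the work surface, if the arm or the gripper's body presses on something with over 40 N, if the wrist force passes 120 N, or if a joint passes its speed limit or range.

## Working session

There is one attempt and no reset: what is moved stays moved. The work goes in short steps, each a Python script; the robot and the scene stay as the last script left them, time stands still between calls to the robot, and variables do not carry over. Pictures are saved under pics/ and viewed, at most 10 in all, crops included, and the job is handed in when it is done.

```bash
ls; mkdir -p pics
python3 - <<'E'
from rig import bot
import cv2,numpy as np
for n in("top","side"):
    c=bot.read_camera(n); cv2.imwrite(f"pics/{n}0.png",c["image"]); np.savez(f"{n}0.npz",**c)
    print(n,c["fovy"],c["cx"],c["cy"],c["eye"],c["attitude"],(c["depth"]>0).mean())
s=bot.read_state();print(s)
E
```

```text
pics
top 51.8102504655782 322.35750812560224 244.9995406183702 [ 503.46147195    6.9425872  1085.05287234] [-0.01966313  0.71197141 -0.70185655  0.01036568] 0.9960904947916667
side 57.84531921719871 322.810728638711 240.55429810221688 [491.57883929 687.03066467 846.87618007] [ 0.01963643 -0.06777222  0.93836514 -0.33836695] 0.9960416666666667
{'clock': 0.1, 'joint_positions': array([-1.26759214e+00,  3.00380959e-01,  1.52151233e+00, -1.16358507e-05,
        1.32070596e+00, -6.65831890e-02]), 'qvel': array([ 1.39648814e-03, -4.19644833e-06, -2.50153474e-03, -1.13760566e-03,
       -1.81774290e-03,  6.37528968e-04]), 'effort': array([ 3.25913803e-03, -5.44374955e+01, -3.62374234e+01, -3.33292928e-05,
        2.98208295e-03,  2.61636848e-05]), 'ee_pos': array([ 198.72624187, -512.63965529,  249.79983643]), 'tool_rot': array([-4.99116287e-04,  9.82955411e-01,  1.83843431e-01, -6.50036493e-05]), 'ft_force': array([ 0.15060997,  0.33874216, -0.77915913]), 'moment': array([ 0.01008549, -0.0189629 ,  0.05124096]), 'grip_force': 0.0, 'grip_width': 85.30411211925195}
```

View pics/top0.png

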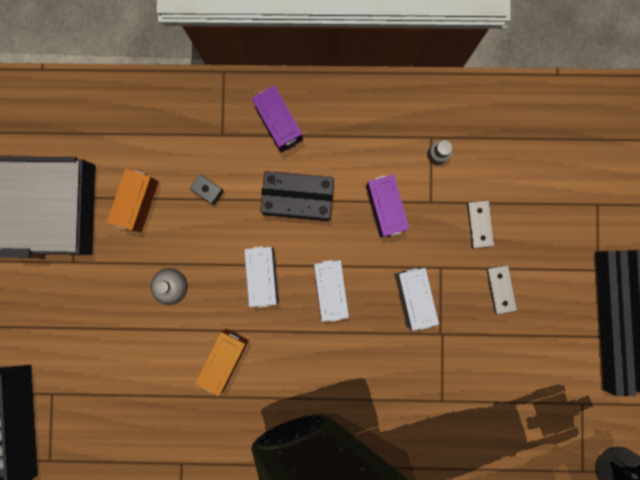

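View pics/side0.png

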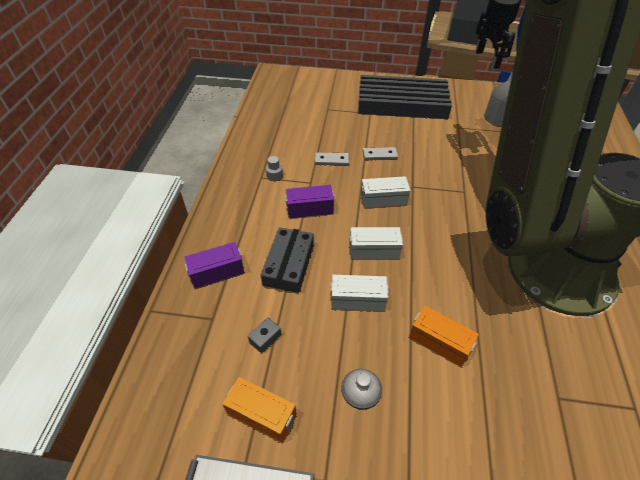

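The top view shows three bare aluminium cases at px (261,277), (331,291) and (418,299). The bell is at (168,287), the die shoe at (297,196) and the spacer at (206,189). The orange cases at (132,200) and (221,362) and the purple ones at (277,118) and (388,206) are decoys. The three silver ones match the description: bare aluminium, in a row, right of the bell. Next I'll measure them and enlarge a crop to confirm.

```bash
cat > h.py <<'E'
import numpy as np,cv2
from scipy.spatial.transform import Rotation as R
def rot(q): return R.from_quat(np.roll(q,-1)).as_matrix()
def cloud(c):
    f=240/np.tan(np.radians(float(c["fovy"]))/2); v,u=np.mgrid[:480,:640]; d=c["depth"]
    p=np.stack([(u-c["cx"])/f*d,(v-c["cy"])/f*d,d],-1)
    return p@rot(c["attitude"]).T+c["eye"]
def rect(P):
    (cx,cy),(w,h),_=r=cv2.minAreaRect(P[:,:2].astype(np.float32)); b=cv2.boxPoints(r)
    e=max((b[1]-b[0],b[2]-b[1]),key=np.linalg.norm); a=np.degrees(np.arctan2(e[1],e[0]))
    return np.round([cx,cy,P[:,2].mean(),max(w,h),min(w,h),(a+90)%180-90],1)
E
python3 - <<'E'
from h import *
for n in("top","side"):
    c=np.load(n+"0.npz"); X=cloud(c); im=c["image"]; hsv=cv2.cvtColor(im,cv2.COLOR_BGR2HSV)
    m=(X[...,2]>8)&(X[...,0]>300)&(X[...,0]<800)&(abs(X[...,1])<480)
    k,l,st,ce=cv2.connectedComponentsWithStats(m.astype(np.uint8))
    for i in range(1,k):
        if st[i,4]<60: continue
        P=X[l==i]; zt=np.percentile(P[:,2],90); Q=P[P[:,2]>zt-6]
        print(n,ce[i].round(),st[i,4],rect(Q),"hsv",np.median(hsv[l==i],0), "zmax",P[:,2].max().round(1))
    # plunger
    m=(X[...,2]>44)&(abs(X[...,1]-260)<60)&(abs(X[...,0]-420)<80)&(hsv[...,1]<60); print("plunger",X[m].mean(0),m.sum(),X[m].min(0),X[m].max(0))
c=np.load("top0.npz")["image"]
cv2.imwrite("pics/crop.png",cv2.resize(c[160:340,140:450],None,fx=2.5,fy=2.5,interpolation=cv2.INTER_CUBIC))
E
```

```text
top [285. 135.] 609 [663.7  46.9  68.4 324.8  59.9  24.5] hsv [143. 136. 147.] zmax 1085.1
top [440. 151.] 448 [ 637.8 -115.5   70.8  363.3   29.5  -44.3] hsv [ 16.  31. 116.] zmax 1085.1
top [132. 200.] 2006 [575.6 232.8  59.7 474.2 122.8  72.4] hsv [ 14.  198.  187.5] zmax 1085.1
top [297. 195.] 3070 [604.   78.7  47.4 195.1 151.4  -2.3] hsv [12. 12. 78.] zmax 1085.1
top [206. 189.] 550 [590.7 155.9  34.3 344.8  39.5  57.1] hsv [ 17.  19. 107.] zmax 1085.1
top [387. 205.] 1718 [605.7 -57.3  56.4 205.5 126.8 -63.8] hsv [144. 127. 162.] zmax 1085.1
top [481. 223.] 919 [ 578.7 -165.3   21.1  362.4  100.1  -81.9] hsv [ 16.  28. 183.] zmax 1085.1
top [261. 276.] 1705 [485.6  92.   59.2 172.9 122.7 -84.1] hsv [110.   8. 200.] zmax 1085.1
top [331. 290.] 1586 [454.3   1.5  61.8 120.7  55.9   8.9] hsv [111.   8. 200.] zmax 1085.1
top [502. 289.] 923 [ 455.9 -195.6   20.6  403.   103.4  -88.8] hsv [ 17.  29. 176.] zmax 1085.1
top [417. 298.] 1782 [ 439.7 -107.2   59.3  227.6  128.6  -89.7] hsv [110.   8. 200.] zmax 1085.1
top [168. 285.] 923 [472.9 187.2 101.4 364.7  25.8 -84.4] hsv [ 16.  
[... 890 characters left out ...]
 14. 212.] zmax 58.5
side [231. 261.] 594 [789.8 106.7  53.9  58.4  50.7 -60.9] hsv [140.  158.  123.5] zmax 59.4
side [359. 291.] 1806 [481.1 150.6  54.  121.4  59.1   6.8] hsv [ 38.  13. 222.] zmax 59.0
side [429. 328.] 1099 [321.6 219.6  54.   70.1  59.6 -23.9] hsv [ 15. 215. 221.] zmax 58.5
side [264. 334.] 630 [667.3 277.2  29.2  60.   40.5  57. ] hsv [ 50.   6. 119.] zmax 35.1
side [361. 387.] 1092 [454.9 357.9  51.2  26.3  25.9  39.6] hsv [ 23.  17. 147.] zmax 56.0
side [259. 408.] 2596 [637.8 432.1  53.8 123.   56.9 -17.5] hsv [ 17. 194. 222.] zmax 58.7
plunger [355.38066333 205.19897929  45.99462917] 2 [353.04621802 200.32461931  44.38616524] [357.71510863 210.07333927  47.6030931 ]
```

View pics/crop.png

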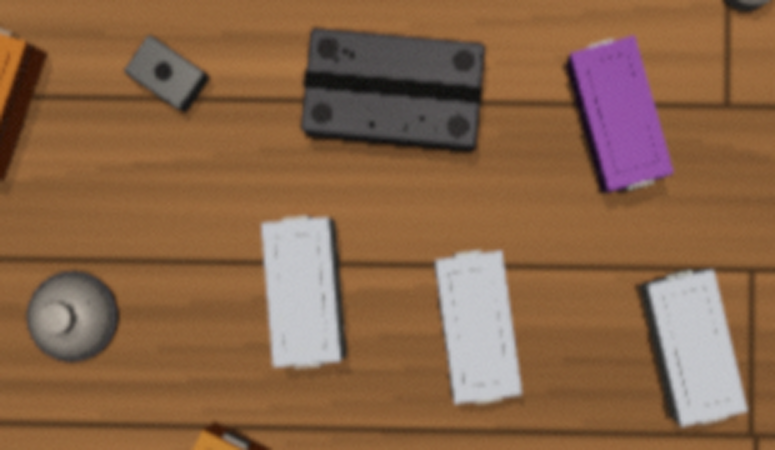

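The crop confirms three bare silver cases in a row, with the bell on their left and the decoys coloured. Next I'll cross-check the top view without the missing-depth pixels, then press the bell.

```bash
cat >> h.py <<'E'
def q(yaw,pitch=0):  # tool down, closing line along case y; yaw deg, pitch about case y
    return np.roll((R.from_euler("z",yaw,degrees=True)*R.from_euler("y",pitch,degrees=True)*R.from_euler("x",180,degrees=True)).as_quat(),1)
E
python3 - <<'E'
from h import *
from rig import bot
for n in("top","side"):
    c=np.load(n+"0.npz"); X=cloud(c)
    for nm,p,r,z in(("L",(481,150),72,54),("M",(454,2),72,54),("R",(439,-179),72,54),("shoe",(655,77),92,45),("bell",(455,358),35,52)):
        m=(abs(X[...,2]-z)<(6 if nm!="bell" else 5))&(np.hypot(X[...,0]-p[0],X[...,1]-p[1])<r)&(c["depth"]>0)
        k,l,st,ce=cv2.connectedComponentsWithStats(m.astype(np.uint8)); i=1+st[1:,4].argmax()
        print(n,nm,rect(X[l==i]),X[l==i].mean(0).round(1),st[i,4])
s=bot.read_state()
for y in(6.8,8.5,13.4):print(bot.ik([460,0,150],q(y)))
print(bot.ik([455,358,130],q(38)))
E
```

```text
top L [481.1 150.   54.2 125.6  56.5   6. ] [480.8 149.8  54.2] 1564
top M [453.9   1.4  54.1 125.1  55.9   8.8] [453.9   1.4  54.1] 1554
top R [ 439.2 -180.5   53.8  124.6   56.8   13.8] [ 439.6 -180.2   53.8] 1594
top shoe [655.2  77.2  45.  151.8  90.6  85.6] [654.6  76.3  45. ] 2966
top bell [456.6 355.5  51.6  26.5  25.1  89.9] [456.  355.7  51.6] 135
side L [480.  150.5  53.9 123.6  59.1   6.8] [480.3 152.8  53.9] 1249
side M [454.1   2.4  54.1 126.   59.2   8.5] [454.5   4.5  54.1] 991
side R [ 440.9 -179.1   54.1  124.4   62.5   13.4] [ 440.7 -176.4   54.1] 744
side shoe [654.7  77.3  44.6 154.6  90.7  85.8] [654.1  83.3  44.6] 1972
side bell [454.9 357.9  51.3  26.3  25.9  39.6] [455.  358.6  51.3] 164
[-7.96494070e-02  2.17949399e-01  1.87752000e+00 -4.44089210e-16
  1.04612326e+00  1.37246453e+00]
[-7.96494070e-02  2.17949399e-01  1.87752000e+00 -4.44089210e-16
  1.04612326e+00  1.34279393e+00]
[-7.96494070e-02  2.17949399e-01  1.87752000e+00 -4.44089210e-16
  1.04612326e+00  1.25727280e+00]
[ 6.03388800e-01  4.86107945e-01  1.55818283e+00 -4.44089210e-16
  1.09730188e+00  1.51096001e+00]
```

Run:
```python
from h import *
from rig import bot
bot.move_gripper(0,60)
bot.move_to([456,356.8,110],q(20)); s=bot.read_state(); print(s["clock"],s["ee_pos"],s["ft_force"],s["grip_width"],bot.tip_reach)
bot.servo_line([456,356.8,78],speed=150)
r=bot.servo_line([456,356.8,54],speed=25,until_force=14); s=bot.read_state(); print(r,s["clock"],s["ee_pos"],s["ft_force"])
c=bot.read_camera("side"); cv2.imwrite("pics/bell.png",cv2.resize(c["image"][280:440,260:460],None,fx=3,fy=3))
```

```text
4.075 [456.43922931 356.33909555 110.12482757] [-0.3272953  -0.16972033  0.41918081] 0.3606447702907483 19.0
True 5.1917 [456.25956443 357.02302685  59.05076941] [-2.74626734 -1.68094492  8.66658738]
```

View pics/bell.png

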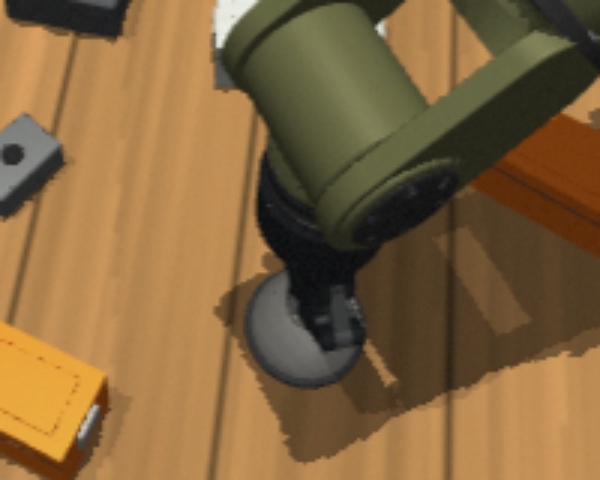

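The picture shows the shut fingertips on the plunger head at about crop px (325,330). The tips stand at z = 40.05 mm, and the force passed 14 N (the spring alone gives 6 N), so the plunger reached its stop. Next is the left case.

```bash
cat >> h.py <<'E'
def test(bot,x,y,yaw,zg=36):
    d=np.array([np.cos(np.radians(yaw)),np.sin(np.radians(yaw)),0]); Q=q(yaw); p=np.array([x,y,0.])
    up=lambda z:p+[0,0,z]
    bot.move_to(up(115),Q); bot.move_gripper(85); bot.servo_line(up(zg),speed=150)
    m0=bot.read_state()["moment"]; bot.move_gripper(40,80); s=bot.read_state()
    print("grip",s["clock"],s["grip_width"],s["grip_force"],s["ee_pos"].round(1))
    bot.servo_line(up(zg+100),speed=150); bot.dwell(.3); cy=np.array([-d[1],d[0],0])
    def rd(t):
        s=bot.read_state(); print(t,round(s["clock"],2),"My",round((s["moment"]-m0)@cy,3),"F",s["ft_force"].round(1),"w",round(s["grip_width"],1))
    rd("lift")
    for i in range(3):
        for sg in(1,-1):
            bot.servo_line(up(zg+100)+sg*35*d,speed=330); rd(sg)
    bot.servo_line(up(zg+100),speed=200)
    for k in range(4): bot.dwell(.2); rd("rest")
def put(bot,x,y,yaw,zg=36):
    bot.servo_line([x,y,zg+12],speed=150); bot.servo_line([x,y,zg+.3],speed=40)
    s=bot.read_state(); print("put",s["ee_pos"].round(1),s["ft_force"].round(1))
    bot.move_gripper(80); bot.servo_line([x,y,115],speed=150); print("clock",bot.read_state()["clock"])
E
python3 - <<'E'
from h import *
from rig import bot
bot.servo_line([456,356.8,130],speed=200)
test(bot,480.7,150.3,6.4)
c=bot.read_camera("side"); cv2.imwrite("pics/L.png",c["image"])
E
```

```text
grip 8.4333 55.16314542237887 85.96939623355865 [481.3 150.5  37.2]
lift 9.55 My -0.032 F [-0.3 -0.  -3.7] w 54.7
1 9.81 My 0.023 F [-0.1 -0.3 -4.7] w 55.1
-1 10.17 My -0.021 F [ 0.7  0.  -4.1] w 54.9
1 10.53 My 0.037 F [-0.7 -0.8 -4.7] w 55.1
-1 10.88 My -0.017 F [ 0.5 -1.3 -4. ] w 55.0
1 11.24 My 0.042 F [-0.6 -0.2 -3.7] w 55.2
-1 11.6 My -0.065 F [ 1.3  0.3 -3.5] w 55.1
rest 12.12 My 0.009 F [ 0.3  0.  -3.8] w 54.7
rest 12.32 My 0.034 F [ 0.5 -0.5 -3.6] w 55.0
rest 12.53 My -0.013 F [ 0.   0.5 -3.7] w 55.1
rest 12.72 My -0.019 F [-0.4 -0.  -3. ] w 55.1
```

View pics/L.png

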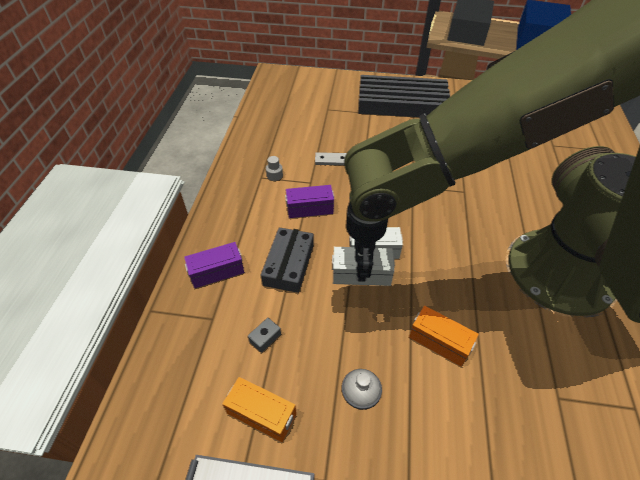

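The picture shows the left case level in the gripper at (363,265), and the plunger is back up at (362,381). The moment noise of about 0.03 N m is close to what a loose ball would give (0.08), so I'll settle it with a small averaged tilt both ways.

```bash
cat >> h.py <<'E'
def tilt(bot,x,y,yaw,zg=36):
    a=np.radians(yaw); cy=np.array([-np.sin(a),np.cos(a),0]); p=[x,y,zg+100]
    for t in(10,-10):
        bot.servo_line(p,attitude=q(yaw,t),speed=100); bot.dwell(.6); M=[]
        for k in range(12): M.append(bot.read_state()["moment"]@cy); bot.dwell(.04)
        print("tilt",t,np.mean(M).round(4),np.std(M).round(4))
    bot.servo_line(p,attitude=q(yaw),speed=100); bot.dwell(.3); print(bot.read_state()["clock"])
E
python3 - <<'E'
from h import *
from rig import bot
tilt(bot,480.7,150.3,6.4)
E
```

```text
tilt 10 -0.1948 0.0317
tilt -10 0.1932 0.0283
16.425
```

Run:
```python
from h import *
from rig import bot
put(bot,480.7,150.3,6.4)
test(bot,454,2,8.7); tilt(bot,454,2,8.7)
```

```text
put [481.1 150.4  37.2] [-4.4 -1.2 10.9]
clock 18.65
grip 20.5833 54.92679168987882 85.69256544113159 [454.6   2.   37.1]
lift 21.7 My -0.08 F [-0.9  0.8 -3.6] w 55.1
1 21.96 My -0.105 F [-1.6 -0.1 -5. ] w 55.0
-1 22.32 My -0.042 F [ 0.2  0.3 -4.4] w 55.1
1 22.68 My 0.024 F [ 0.2  1.  -4.3] w 54.9
-1 23.03 My -0.399 F [-0.3 -0.7 -7.8] w 55.2
1 23.39 My 0.169 F [ 1.   0.  -7.3] w 55.0
-1 23.75 My -0.258 F [ 0.6  0.8 -2. ] w 54.8
rest 24.27 My 0.062 F [ 0.6 -0.1 -3.8] w 55.0
rest 24.48 My 0.021 F [-0.8 -0.8 -4.5] w 54.8
rest 24.68 My 0.034 F [-0.3 -0.3 -4.5] w 55.1
rest 24.88 My 0.001 F [-0.3 -0.5 -5. ] w 55.1
tilt 10 -0.1454 0.0337
tilt -10 0.1246 0.0378
28.525
```

The middle case shows strong shake transients and a smaller tilt moment, which fits a ball rolling to the low end. I'll put it back and test the right one as asked.

Run:
```python
from h import *
from rig import bot
put(bot,454,2,8.7)
test(bot,440,-180,13.6); tilt(bot,440,-180,13.6)
```

```text
put [454.5   2.   37.1] [-4.7  0.8 12.7]
clock 30.75
grip 32.7917 55.10729336463995 85.84138870239258 [ 440.5 -180.2   37.1]
lift 33.91 My 0.037 F [-1.  -0.  -4.3] w 54.9
1 34.17 My -0.014 F [-1.   0.5 -5. ] w 55.0
-1 34.52 My -0.037 F [ 0.4 -0.4 -4. ] w 55.3
1 34.88 My 0.033 F [-0.5  0.2 -4.8] w 54.8
-1 35.24 My 0.016 F [ 0.2  0.1 -3.1] w 55.1
1 35.6 My 0.003 F [-0.   0.8 -4.1] w 55.0
-1 35.96 My -0.035 F [ 0.4  0.2 -3.6] w 54.7
rest 36.48 My -0.019 F [-0.4  0.5 -4.8] w 54.9
rest 36.68 My 0.016 F [-0.2  0.1 -3.9] w 55.3
rest 36.88 My 0.049 F [-0.7 -0.7 -4.4] w 55.4
rest 37.08 My 0.038 F [ 0.   0.1 -4. ] w 55.1
tilt 10 -0.2308 0.0333
tilt -10 0.1885 0.0178
40.7333
```

The right case is quiet, with the same tilt moment as the left, so the middle one rattles. I'll put the right one back, then take the middle one out over the shoe.

Run:
```python
from h import *
from rig import bot
put(bot,440,-180,13.6)
Q=q(8.7)
bot.move_to([454,2,115],Q); bot.servo_line([454,2,36],speed=150); bot.move_gripper(40,80)
bot.servo_line([454,2,181],speed=150); bot.servo_line([655,77,181],speed=120); bot.dwell(.8)
s=bot.read_state(); print(s["clock"],s["ee_pos"],s["grip_width"],s["ft_force"],abs(s["qvel"]).max())
for n in("top","side"):
    c=bot.read_camera(n); np.savez(n+"1.npz",**c); X=cloud(c); cv2.imwrite(f"pics/{n}1.png",c["image"])
    for nm,p in(("L",(481,150)),("M",(454,2)),("R",(440,-180))):
        m=(abs(X[...,2]-54)<6)&(np.hypot(X[...,0]-p[0],X[...,1]-p[1])<72)&(c["depth"]>0)
        if m.sum()>50: print(n,nm,rect(X[m]),m.sum())
    m=(X[...,2]>130)&(X[...,2]<205)&(np.hypot(X[...,0]-655,X[...,1]-77)<75)&(c["depth"]>0)&(c["image"].min(-1)>90)
    print("held",X[m].min(0),X[m].max(0),X[m].mean(0))
```

```text
put [ 440.4 -180.2   37.1] [-3.7  1.9 11.8]
clock 42.9583
48.6167 [654.99062444  77.01933888 180.95560506] 55.071174859721864 [-0.00899273  0.96579757 -4.13610948] 0.0022050816954518626
top R [ 440.6 -181.2   53.8  124.6   56.6   13.8] 1594Traceback (most recent call last):
  File "<stdin>", line 14, in <module>
    return umr_minimum(a, axis, None, out, keepdims, initial, where)
ValueError: zero-size array to reduction operation minimum which has no identity
```

View pics/top1.png

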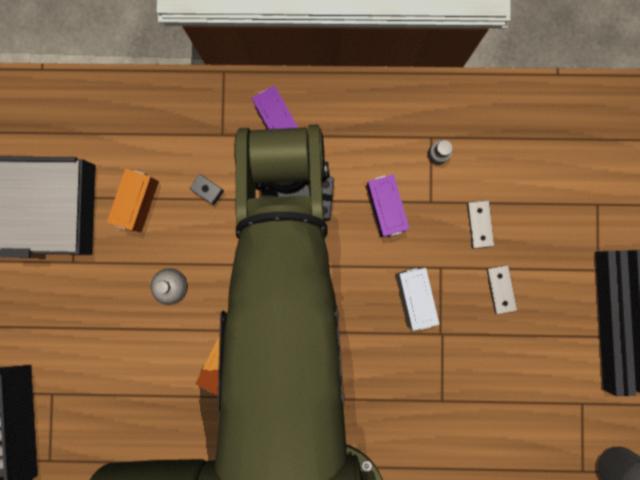

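The top view shows the arm covering the shoe and the left case's place, with the right case standing at (418,299) and the bystanders unmoved. I'll check the held case from the side.

Run:
```python
from h import *
from rig import bot
c=bot.read_camera("side"); X=cloud(c); cv2.imwrite("pics/side1.png",c["image"])
for nm,p in(("L",(481,150)),("R",(440,-180))):
    m=(abs(X[...,2]-54)<6)&(np.hypot(X[...,0]-p[0],X[...,1]-p[1])<72)&(c["depth"]>0)
    if m.sum()>50: print(nm,rect(X[m]),m.sum())
m=(X[...,2]>125)&(X[...,2]<205)&(np.hypot(X[...,0]-655,X[...,1]-77)<75)&(c["image"].min(-1)>70)
if m.any(): print("held",X[m].min(0),X[m].max(0))
s=bot.read_state(); print(s["clock"],s["ft_force"])
```

```text
L [480.1 149.7  53.9 123.6  59.2   6.4] 1263
R [ 440.9 -179.9   54.   124.4   61.5   14.5] 734
held [590.7666507   40.29466122 140.98095564] [717.46976773 114.71699002 201.43259865]
48.7167 [ 0.11952927 -0.0704589  -4.61988368]
```

View pics/side1.png

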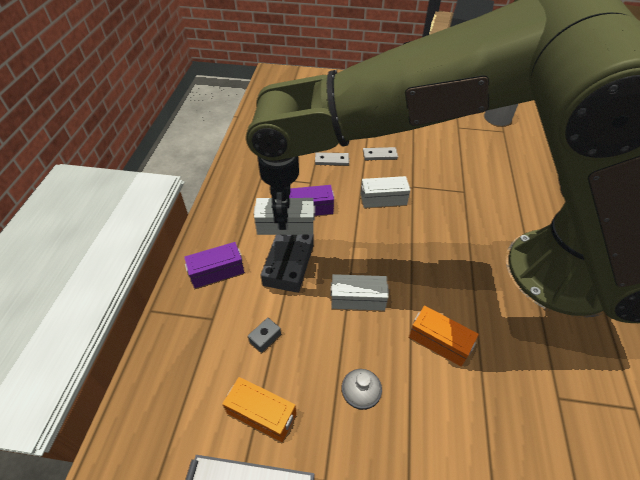

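The side view shows the case held level at (284,215), above the shoe at (288,260). The left case at (360,291) and the right one at (385,191) stand in their places.

```bash
python3 -c "
from rig import bot
print(bot.finish_job())"
```

```text
the job is handed in; nothing more can be done
None
```

The job is handed in at about 49 s: I pressed the bell to its stop, shook all three cases, and found that the middle one rattles; it is held level about 10 cm over the die shoe, with the other two back in their places.

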